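# Set a stirrer drive's collar on its shaft flat and hold it for tightening

### The job

With the fingers gripping the bare upright shaft of the stirrer drive, one finger lying on its flat, turn the shaft until the flat squarely faces the key guide. Then lift the larger collar, slide it down over the shaft with its set-screw boss pointing at the guide, and finish while still holding it there, level and at the height of the guide's bore, so that the screw could be tightened onto the flat; do not let go. Leave the small collar, the weighing boat, the stopper and the clear bottle alone.

Things in the scene. Friction and masses are not known exactly. Their poses are not given: they have to be found in the camera images.
- drive: Upright stirrer drive, fixed: dark base plate 142 x 92 x 10 mm, grey motor 62 mm in diameter, aluminium gearbox 68 mm in diameter up to z 82 mm, neck 32 mm in diameter up to z 88. Steel shaft 20 mm in diameter on its axis from z 88 to 150 mm (last 3 mm tapered). Origin on the worktop under the shaft axis; z up; -x points from the shaft to the key guide.
- shaft (a joint): Angle of the shaft about its upright axis, rad, growing anticlockwise seen from above. 0: the flat squarely faces the key guide. Turns against light friction (0.04 N m) and stays where it is left; starts between 0.5 and 1.4.
- shaft_flat (a point): The shaft's flat: a plane face 14.6 mm wide, 46 mm high (z 100 to 146 mm), 6.5 mm from the shaft axis. Origin at the middle of the face; its -x points straight out of it; z up. Across the flat the shaft measures 16.5 mm, elsewhere 20 mm, so parallel fingers close farther when one lies on the flat.
- hold_point (a point): Point on the shaft axis at the height of the guide's bore (z 122 mm), where the middle of the collar must be held.
- guide_mouth (a point): Key guide: aluminium post 14 x 20 mm on the base plate, 70 mm from the shaft axis, up to z 115 mm, carrying a level steel tube 15 mm in diameter aimed at the shaft, its axis at z 122 mm, its ends 84 and 50 mm from the shaft axis. This point is the centre of the near end.
- collar: Larger aluminium collar, loose, flat on the worktop: 39 mm in diameter, 24 mm high, about 120 g, through bore 23 mm; gripping flats at +y and -y, 40 mm apart, 18 mm wide. Origin at the centre of the underside, z up. Set-screw boss, 11 mm in diameter, at -x. The screw's tip stands 3 mm into the bore at half height: the collar slides down the shaft only with the screw over the flat.
- collar_center (a point): Centre of the larger collar's bore at half height, 12 mm above its underside.
- collar_screw (a point): Outer end of the larger collar's set-screw boss, 25.5 mm from its axis along -x, at half height.
- small_collar: A smaller collar of the same form, 28 mm in diameter, 18 mm high, bore 12 mm: does not fit the shaft; leave alone. Origin at the centre of its underside.
- weigh_boat: White weighing boat, 78 x 78 x 18 mm, leave alone. Origin at the centre of its underside.
- stopper: Brown stopper, 32 mm in diameter, 26 mm high, leave alone. Origin at the centre of its underside.
- bottle_clear60: Small clear bottle, 37 mm in diameter, 88 mm high, leave alone. Origin at the centre of its underside.

How it is judged:
By the outcome, as a careful person would: the job done as asked, in the order asked, and still so for the second after the job is handed in, while the arm keeps its last pose, push and grip.
It also fails if it takes over 51 s, if anything falls off the work surface, if the arm or the gripper's body presses on something with over 40 N, if the wrist force passes 120 N, or if a joint passes its speed limit or range.

### The arm

A 7-joint arm with a two-finger parallel gripper is mounted at the origin on a cart in front of the work surface, level with it; the furniture and walls round the work are solid. World frame = base frame: x ahead of the robot, y to its left, z up, the work surface at z = 0. Lengths are in m, angles in rad, forces in N, time in s.
With the tool pointing down it reaches from about 0.425 to 0.925 m from the base axis. Payload 6.8 kg.
Tool frame: the origin (TCP) lies between the finger pads; the fingertips stand 11 mm ahead of it and the grasp point (between the pads) lies 8 mm behind it; z points along the fingers, y is the line along which they close (so a half turn about z gives the same grasp; the last joint's range is limited). The gripper opens to 85 mm and grips with 20 to 120 N. Pads are 22 mm wide; open, the fingers measure 114 mm over their backs; the gripper's body (76 mm by 85 mm) begins 54 mm behind the grasp point. The pads swing forward as they close: fully open they stand 13 mm farther back than shut.
Start: joints at [-1.396, 0.477, 0.022, 1.555, -0.011, 1.109, -0.083], TCP at [0.188, 0.648, 0.242] pointing down, gripper open.
Joint ranges: [-2.96, 2.96], [-0.34, 2.1], [-1.41, 1.46], [0.24, 2.44], [-1.37, 4.51], [0.17, 1.92], [-2.96, 2.96]. Speed limits (rad/s): [2.39, 2.39, 3.14, 3.14, 3.14, 3.14, 3.14].

### API

Orientations are given as a unit quaternion [w, x, y, z].
In Python, from cell import env, optics gives the robot as it stands (env), with the cameras (optics). Calls block until the motion is done:
- env.reach(position, orientation): joint-space move of the TCP to a pose.
- env.movel(position, velocity=0.15, rot=None, stop_force=None): straight line of the TCP; rot=None keeps the orientation; velocity is the mean speed in m/s. With stop_force (N) it stops when the force on the tool has changed by that much, and returns True; else False.
- env.goto_joints(angles): joint-space move.
- env.grip(opening, f_grip=None): finger opening in m; f_grip is the grip in N (None keeps the last); returns when the fingers have stopped.
- env.dwell(seconds).
- env.inverse_kinematics(position, orientation): joint angles nearest the present ones, or None.
- optics.camera(name): name is "scene" or "top"; returns the picture (480x640x3 uint8, blue, green, red); there is no depth.
- optics.calibration(name): a dict with "fx", "fy", "cx", "cy" (pixels), "k1" (the pictures are not rectified: a ray, as slopes to the right and down, at radius r is drawn at 1 + k1 r^2 times it, then the intrinsics apply), "rvec" (rotation vector, rad) and "tvec" (3), from world to camera coordinates, as OpenCV has them. Camera axes: x right, y down, z forward; pixel columns grow to the right and rows downward; lengths in m; the calibration is good to about 2 mm. A picture is of the moment at which its call begins. calibration takes no time and is no camera call.
A pose or a line that the arm cannot do raises env.PlanningError and nothing moves.
- env.job_done(): hands the job in; it is judged then, once.
Readings, each from a call of its own:
- env.get_time(): time.
- env.get_qpos(): joint angles.
- env.get_joint_velocities(): joint speeds.
- env.get_joint_torque(): joint torques, N m.
- env.get_tcp_pos(): TCP position.
- env.get_orientation(): TCP orientation.
- env.get_force(): force on the tool from outside, world axes, zero at the start.
- env.get_torque(): the same for the moment, N m.
- env.get_opening(): finger opening in m.
- env.get_gripper_force(): force on a finger pad.
Only numpy, scipy, OpenCV 4.12 (cv2) and the standard library are available. Lean on these libraries where they do the work, as an engineer would, in place of code of your own. Each camera call takes 0.05 s, during which the arm holds its last target. There are 200 camera calls.

## Working session

There is one attempt and no reset: what is moved stays moved. The work goes in short steps, each a Python script; the robot and the scene stay as the last script left them, time stands still between calls to the robot, and variables do not carry over. Pictures are saved under pics/ and viewed, at most 10 in all, crops included, and the job is handed in when it is done.

```bash
mkdir -p pics; ls; python3 - <<'E'
from cell import env, optics
import cv2
for n in("scene","top"):
    im=optics.camera(n); cv2.imwrite(f"pics/{n}0.png",im); print(n,optics.calibration(n))
print(env.get_time(),env.get_qpos(),env.get_orientation(),env.get_opening())
E
```

```text
cell.py
pics
scene {'fx': 617.4311423311347, 'fy': 617.4311423311347, 'cx': 317.02142721066775, 'cy': 243.57237825875777, 'k1': 0.04742593157945225, 'rvec': array([ 2.2983109 , -0.82236928,  0.31614149]), 'tvec': array([-0.44366446,  0.31398007,  1.13736272])}
top {'fx': 599.7050274267909, 'fy': 599.7050274267909, 'cx': 309.3644789635428, 'cy': 243.53464147979108, 'k1': -0.18027990837676985, 'rvec': array([ 2.14905042, -2.09178332,  0.18785636]), 'tvec': array([-0.02448147,  0.56989779,  1.28927133])}
0.1 [-1.39611269  0.4777056   0.02234374  1.55634659 -0.01149318  1.10931075
 -0.08310129] [-5.31797079e-05  1.40910794e-01  9.90021956e-01 -8.19307602e-04] 0.08526884858063566
```

View pics/scene0.png

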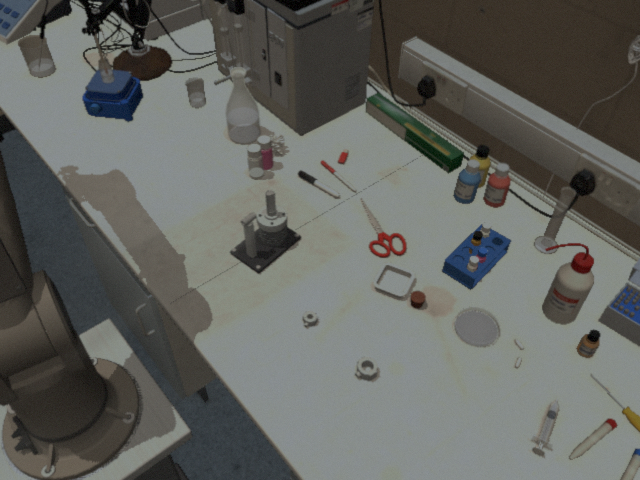

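View pics/top0.png

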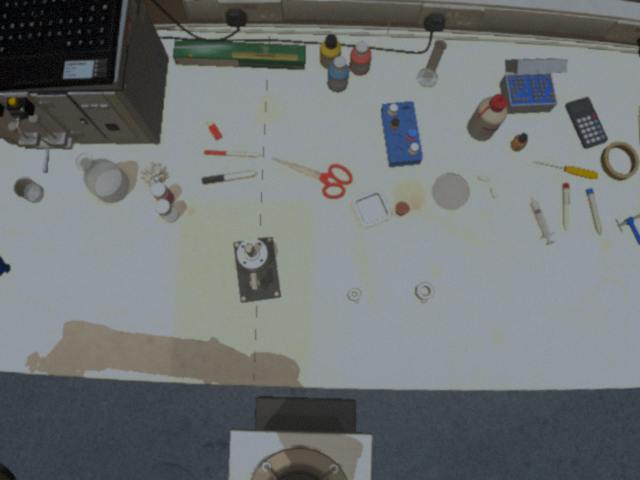

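The scene view shows the drive at about (268,225) with the guide to its front-left. The larger collar is at (367,368) and the small collar at (310,319). In the top view the drive is at (253,260), the larger collar at (425,291) and the small one at (354,295). Next I'll enlarge these.

```bash
cat > h.py <<'E'
import numpy as np, cv2
from scipy.optimize import least_squares
from scipy.spatial.transform import Rotation as R
from cell import env, optics
def cam(n):
    c=optics.calibration(n); return c,R.from_rotvec(c["rvec"]).as_matrix()
def proj(n,P):
    c,M=cam(n); p=np.atleast_2d(P)@M.T+c["tvec"]; s=p[:,:2]/p[:,2:]
    s=s*(1+c["k1"]*(s**2).sum(1,keepdims=True)); return s*[c["fx"],c["fy"]]+[c["cx"],c["cy"]]
def ray(n,uv):
    c,M=cam(n); d=(np.array(uv,float)-[c["cx"],c["cy"]])/[c["fx"],c["fy"]]; s=d.copy()
    for _ in range(20): s=d/(1+c["k1"]*(s@s))
    return -M.T@c["tvec"], M.T@np.r_[s,1]
def onz(n,uv,z):
    o,d=ray(n,uv); return o+d*(z-o[2])/d[2]
def tri(a,b):
    r=least_squares(lambda P:np.r_[proj("scene",P)[0]-a,proj("top",P)[0]-b],onz("top",b,.05))
    return r.x, r.fun
def crop(im,u,v,w,h,k):
    return cv2.resize(im[v:v+h,u:u+w],None,fx=k,fy=k,interpolation=cv2.INTER_CUBIC)
E
python3 - <<'E'
import cv2,numpy as np
from h import crop
s=cv2.imread("pics/scene0.png");t=cv2.imread("pics/top0.png")
a=np.hstack([crop(s,225,180,80,100,5),crop(t,217,215,80,100,5)])
b=np.hstack([crop(s,340,340,50,50,8)[:, :],crop(t,400,266,50,50,8)])
cv2.imwrite("pics/c1.png",cv2.convertScaleAbs(a,alpha=1.5));cv2.imwrite("pics/c2.png",b)
E
```

```text
(no output)
```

View pics/c1.png

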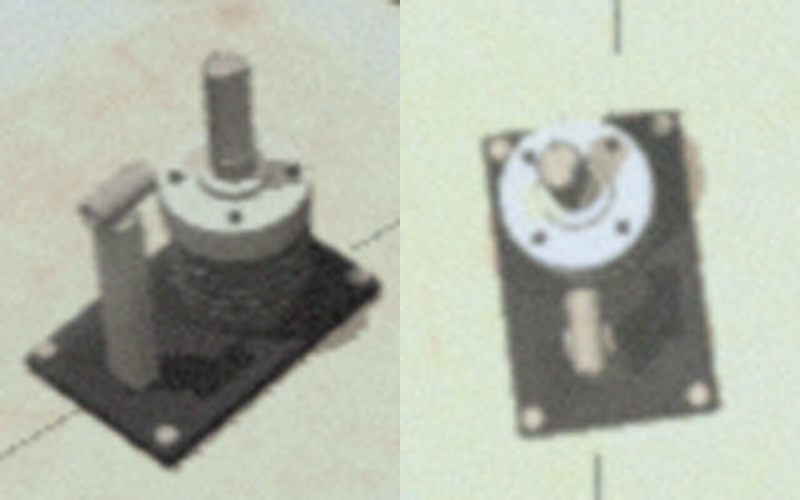

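View pics/c2.png

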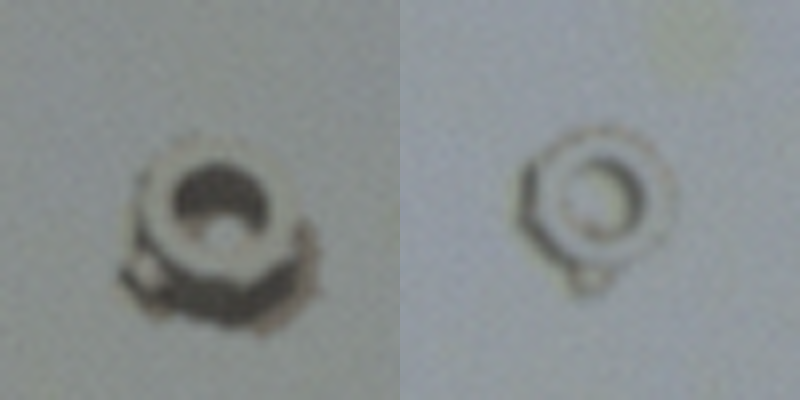

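The crops show these positions, in crop pixels:
- **Drive:** the shaft top is at scene crop (229,66) and top crop (557,160), with plate corners and guide tube clear in both views.
- **Collar:** the bore is at (221,202) in scene and (603,200) in top. The boss points lower-left in scene (145,272) and slightly left of straight down in top (588,285).

Now I'll fit the poses and check each against its known height.

```bash
python3 - <<'E'
from h import *
f=lambda x,y,k,u,v:np.array([u+(x+.5)/k-.5,v+(y+.5)/k-.5])
S=lambda x,y:f(x,y,5,225,180); T=lambda x,y:f(x-400,y,5,217,215)
CS=lambda x,y:f(x,y,8,340,340); CT=lambda x,y:f(x-400,y,8,400,266)
np.set_printoptions(precision=4,suppress=True)
print("shaft top",*tri(S(229,66),T(557,160)))
print("gear top ctr",*tri(S(235,190),T(576.5,195)), onz("top",T(576.5,195),.082))
print("collar top",*tri(CS(221,202),CT(603,200)),onz("top",CT(604,200),.024),onz("scene",CS(221,202),.024))
print("boss",*tri(CS(143,275),CT(588,282)))
# tube
print("tube near",*tri(S(152,178),T(580,293)),"far",*tri(S(94,218),T(590,370)))
# drive fit x,y,yaw
sp=[(25,362),(170,466),(380,290)]; tp=[(483,137),(680,112),(720,408),(520,437)]
P0=[onz("top",T(*p),.01) for p in tp]; Q0=[onz("scene",S(*p),.01) for p in sp]
print(np.array(P0),np.array(Q0))
for a,b in((0,3),(1,2)): d=P0[a]-P0[b];print("len",np.linalg.norm(d),"yaw",np.degrees(np.arctan2(d[1],d[0])))
for a,b in((0,1),(3,2)): d=P0[a]-P0[b];print("w",np.linalg.norm(d),"yaw",np.degrees(np.arctan2(d[1],d[0]))-90)
d=Q0[2]-Q0[1];print("scene",np.linalg.norm(d),np.degrees(np.arctan2(d[1],d[0])));d=Q0[0]-Q0[1];print(np.linalg.norm(d),np.degrees(np.arctan2(d[1],d[0]))-90)
E
```

```text
shaft top [0.5426 0.1176 0.1465] [ 0.2165 -0.0475 -0.1069  0.1885]
gear top ctr [0.5403 0.1168 0.0725] [ 0.2162 -0.0469 -0.108   0.1915] [0.5392 0.1156 0.082 ]
collar top [ 0.4736 -0.2734  0.0256] [ 0.1466 -0.0364 -0.0931  0.1538] [ 0.4742 -0.2742  0.024 ] [ 0.4741 -0.2727  0.024 ]
boss [ 0.4514 -0.2713  0.0132] [ 0.1501 -0.0364 -0.0946  0.1587]
tube near [0.4917 0.1081 0.1185] [-0.2579  0.0538  0.1273 -0.2302] far [0.4585 0.1024 0.1207] [-0.068   0.0137  0.0334 -0.0614]
[[0.5773 0.1682 0.01  ]
 [0.5915 0.077  0.01  ]
 [0.4546 0.0535 0.01  ]
 [0.4387 0.1444 0.01  ]] [[0.4365 0.141  0.01  ]
 [0.4516 0.0512 0.01  ]
 [0.5868 0.0743 0.01  ]]
len 0.14068233271683217 yaw 9.7290562583544
len 0.13888958423287978 yaw 9.728933050511587
w 0.09225503511686702 yaw 8.8559663003971
w 0.09224483736754893 yaw 9.969429161898177
scene 0.13717893526132596 9.699698883985034
0.09107700774956165 9.569091008615345
```

The drive yaw is about 9.7° and the shaft axis about (0.5415, 0.117). Measured heights agree: shaft top 0.1465 against 0.150, collar top 0.0256 against 0.024, and tube 0.119–0.121 against 0.122. The collar is at (0.474, −0.2735) with yaw about −5°. Next I'll check IK for the planned poses.

```bash
cat >> h.py <<'E'
A=np.array([.5415,.117]); YAW=9.7; C=np.array([.474,-.2735])
def q(phi):  # tool down, closing axis at angle phi (deg)
    a=np.radians((phi+90)/2); return np.array([0,np.cos(a),np.sin(a),0])
def st(m=""):
    f=env.get_force(); t=env.get_torque()
    print(m,"t%.1f"%env.get_time(),"tcp",env.get_tcp_pos().round(4),"F",np.round(f,1),"M",np.round(t,2),"open %.4f"%env.get_opening(),"pad %.1f"%env.get_gripper_force(),flush=True)
E
python3 - <<'E'
from h import *
np.set_printoptions(precision=2,suppress=True)
for nm,p,phis in(("shaft",[*A,.118],(10,30,65,90,190,210,245)),("collar",[*C,.012],(84.5,264.5)),("hold",[*A,.125],(99.7,-80.3))):
    for ph in phis:
        for s in (1,-1):
            r=env.inverse_kinematics(np.array(p),q(ph)*s); print(nm,ph,r)
            break
print(onz("top",(105,180),.1),onz("top",(163,200),.06))
E
```

```text
shaft 10 [-0.7   0.47  0.48  1.98 -0.31  0.76  0.14]
shaft 30 [-0.66  0.46  0.43  1.98 -0.28  0.76  0.46]
shaft 65 [-0.58  0.45  0.33  1.97 -0.21  0.75  1.  ]
shaft 90 [-0.52  0.44  0.25  1.97 -0.15  0.75  1.39]
shaft 190 [-0.23  0.44 -0.11  1.95  0.07  0.76  2.93]
shaft 210 [-1.16  0.87  1.27  2.01 -0.98  1.07 -2.04]
shaft 245 [-1.16  0.87  1.27  2.01 -0.98  1.07 -1.43]
collar 84.5 [ 0.09  0.64  0.42  2.04 -0.48  0.56  2.32]
collar 264.5 [-0.14  0.75  0.74  2.05 -0.83  0.67 -0.5 ]
hold 99.7 [-0.5   0.43  0.22  1.96 -0.13  0.76  1.54]
hold -80.3 [-0.85  0.51  0.68  1.99 -0.44  0.8  -1.31]
[0.7  0.46 0.1 ] [0.66 0.33 0.06]
```

```bash
python3 - <<'E'
from h import *
env.grip(.05,20)
env.reach(np.array([*A,.23]),q(65)); st("above")
print(env.movel(np.array([*A,.118]),.12,stop_force=15)); st("down")
env.grip(0,20); st("grip65")
cv2.imwrite("pics/g1.png",np.hstack([crop(optics.camera("scene"),220,130,100,130,4),crop(optics.camera("top"),200,190,100,130,4)]))
E
```

```text
above t2.8 tcp [0.5414 0.1184 0.2299] F [-0.4  0.  -0.8] M [-0.04  0.03 -0.  ] open 0.0499 pad 0.0
False
down t3.9 tcp [0.5421 0.1171 0.1187] F [-0.3 -0.5  0.1] M [0.04 0.03 0.02] open 0.0498 pad 0.0
grip65 t4.3 tcp [0.5421 0.1176 0.1187] F [0.7 1.7 3.8] M [ 0.32 -0.03  0.02] open 0.0172 pad 20.3
```

View pics/g1.png

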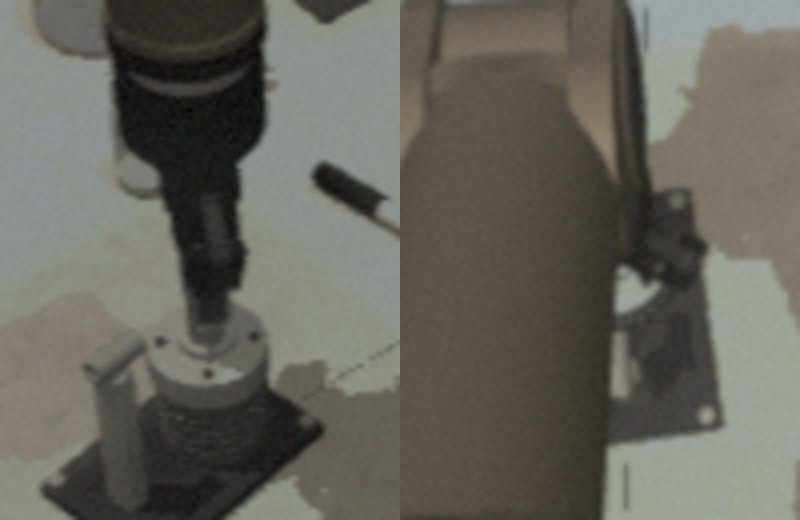

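The picture shows the fingers closed on the shaft (scene crop about (205,300)) just above the gearbox, clear of the guide. The opening of 17.2 mm is close to the 16.5 mm expected on the flat, so I'll squeeze harder to seat it.

```bash
python3 - <<'E'
from h import *
env.grip(0,60); st("grip65 60N")
env.grip(.026,20)
for ph in (72,58):
    env.movel(env.get_tcp_pos(),.15,rot=q(ph)); env.grip(0,20); st(ph); env.grip(.026,20)
E
```

```text
grip65 60N t4.6 tcp [0.5421 0.1177 0.1187] F [-0.5  2.7  5.9] M [0.42 0.12 0.03] open 0.0158 pad 58.3
72 t5.4 tcp [0.5416 0.1182 0.1178] F [ 1.9  5.2 -1.1] M [ 0.9  -0.32 -0.  ] open 0.0159 pad 24.1
58 t6.2 tcp [0.5417 0.1172 0.1178] F [ 2.8  4.7 -2.4] M [ 0.76 -0.59  0.03] open 0.0169 pad 21.6
```

```bash
python3 - <<'E'
from h import *
env.grip(0,60); st("seat58")
for ph in (34,YAW):
    env.movel(np.array([.5418,.1172,.118]),.08,rot=q(ph)); st(ph)
env.dwell(.2); print(env.get_orientation(), q(YAW)); st("turned")
env.grip(.0245,20); st("rel"); env.dwell(.2); env.grip(0,60); st("regrip")
E
```

```text
seat58 t6.7 tcp [0.5418 0.1172 0.1178] F [ 3.8  4.3 -2.8] M [ 0.68 -0.42  0.03] open 0.0164 pad 58.5
34 t7.3 tcp [0.5418 0.1166 0.1179] F [ 1.6 -1.3 -2.4] M [-0.36 -0.23 -0.02] open 0.0161 pad 58.4
9.7 t7.9 tcp [0.5415 0.1161 0.1179] F [ 1.1 -5.  -0.6] M [-1.01 -0.02 -0.04] open 0.0165 pad 58.6
[ 6.28551435e-05  6.44213529e-01  7.64845545e-01 -4.66341191e-04] [0.         0.6447909  0.76435901 0.        ]
turned t8.1 tcp [0.5415 0.1161 0.1179] F [ 0.7 -5.5 -1.2] M [-1.05 -0.01  0.02] open 0.0162 pad 58.7
rel t8.3 tcp [0.5419 0.1182 0.1182] F [ 0.2 -0.1 -0.6] M [ 0.04  0.01 -0.02] open 0.0248 pad 0.0
regrip t8.8 tcp [0.5414 0.1175 0.1182] F [-3.4  0.2  6.1] M [0.1  0.69 0.02] open 0.0163 pad 58.6
```

The reading of about 16.3 mm, against 15.8 mm when fully seated, suggests the flat is off by a few degrees. I'll scan with averaged openings.

```bash
cat >> h.py <<'E'
def op(n=40): return np.mean([env.get_opening() for _ in range(n)])*1e3
def yawnow():
    o=env.get_orientation(); y=R.from_quat(o[[1,2,3,0]]).apply([0,1,0]); return np.degrees(np.arctan2(y[1],y[0]))
E
python3 - <<'E'
from h import *
print("60N %.2f yaw %.2f"%(op(),yawnow()))
env.grip(0,110); print("110N %.2f yaw %.2f"%(op(),yawnow())); st()
env.grip(.024,20)
for d in (4,8):
    env.movel(np.array([.5415,.117,.118]),.15,rot=q(YAW+d)); env.grip(0,20); print("+%d %.2f yaw %.2f"%(d,op(),yawnow())); 
    env.grip(.024,20)
print(env.get_time())
E
```

```text
60N 16.26 yaw 9.73
110N 15.55 yaw 9.72
 t9.0 tcp [0.5415 0.1175 0.1183] F [-3.9 -0.   7.3] M [0.14 0.75 0.04] open 0.0155 pad 107.0
+4 16.86 yaw 13.64
+8 16.20 yaw 17.65
10.6417
```

```bash
cat >> h.py <<'E'
def opd(n=6):
    v=[]
    for _ in range(n): env.dwell(.03); v.append(env.get_opening()*1e3)
    return "%.2f±%.2f yaw %.2f t%.1f"%(np.mean(v),np.std(v),yawnow(),env.get_time())
E
python3 - <<'E'
from h import *
for d in (8,14,20,11):
    env.movel(np.array([.5415,.117,.118]),.15,rot=q(YAW+d)); env.grip(0,20); print(d,opd(),flush=True)
    env.grip(.024,20)
E
```

```text
8 16.33±0.18 yaw 17.71 t11.3
14 16.05±0.18 yaw 23.68 t12.2
20 16.63±0.12 yaw 29.67 t13.2
11 15.91±0.18 yaw 20.73 t14.1
```

The openings form a clear V with its minimum at about +11.6°. The fingers had jammed on the flat's edge during the first turn. I'll grip there, turn by that amount, and verify symmetrically.

```bash
python3 - <<'E'
from h import *
P=np.array([.5415,.117,.118])
env.movel(P,.15,rot=q(YAW+11.8)); env.grip(0,80); print(opd(3))
env.movel(P,.05,rot=q(YAW)); print("turned",opd(3)); st(); env.grip(.024,20)
for d in (-9,9):
    env.movel(P,.15,rot=q(YAW+d)); env.grip(0,20); print(d,opd(9),flush=True); env.grip(.024,20)
E
```

```text
15.38±0.36 yaw 21.50 t14.9
turned 15.34±0.08 yaw 9.84 t15.4
 t15.4 tcp [0.5419 0.1168 0.1182] F [ 1.4 -0.9  3. ] M [-0.2  -0.41  0.03] open 0.0153 pad 78.4
-9 16.84±0.23 yaw 0.72 t16.5
9 16.71±0.23 yaw 18.68 t17.7
```

```bash
cat >> h.py <<'E'
def avg(n=8):
    p=[];f=[]
    for _ in range(n): env.dwell(.02); p.append(env.get_tcp_pos()); f.append(env.get_force())
    print("avg tcp",np.mean(p,0).round(5),"sd",np.std(p,0).round(5),"F",np.mean(f,0).round(2),"t%.1f"%env.get_time(),flush=True)
E
python3 - <<'E'
from h import *
P=np.array([.5415,.117,.118])
env.movel(P,.15,rot=q(YAW)); avg(); env.grip(0,110); print(opd(4)); avg(); env.grip(.026,20); avg()
env.movel(P+[0,0,.1],.2); env.grip(.06,20)
env.reach(np.array([*C,.10]),q(84.5)); avg(4)
im=optics.camera("scene"); t=optics.camera("top")
cv2.imwrite("pics/g2.png",np.hstack([crop(im,320,260,80,120,5),cv2.convertScaleAbs(crop(im,240,180,80,120,5),alpha=1.4)]))
E
```

```text
avg tcp [0.54139 0.11705 0.11791] sd [3.e-05 2.e-05 4.e-05] F [-0.18 -0.13 -0.28] t18.4
14.66±0.03 yaw 9.71 t18.8
avg tcp [0.54188 0.11707 0.11828] sd [1.e-05 1.e-05 1.e-05] F [0.06 0.4  3.29] t18.9
avg tcp [0.54112 0.11689 0.11775] sd [8.e-05 2.e-05 5.e-05] F [-0.11  0.28 -0.16] t19.3
avg tcp [ 0.47473 -0.27273  0.10014] sd [2.e-05 4.e-05 1.e-05] F [ 0.15  0.22 -0.11] t22.2
```

View pics/g2.png

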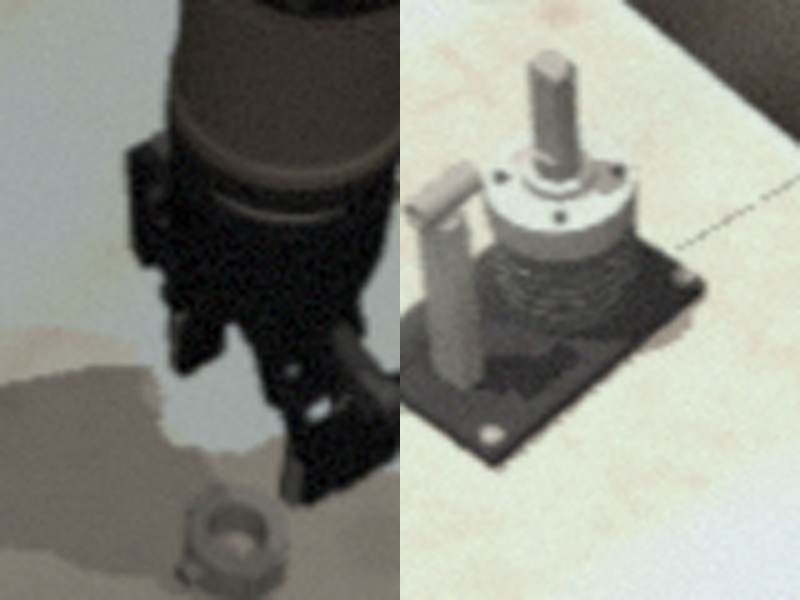

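The right half shows the flat as a lit face turned to the guide. The left half shows the gripper above the collar, with the boss at lower left. Gripping across the boss first will centre the collar along x by touch, and then I'll take it by its flats.

```bash
python3 - <<'E'
from h import *
cy=-5.5; ux=np.array([np.cos(np.radians(cy)),np.sin(np.radians(cy))])
env.grip(.072,20)
g=np.r_[C-.003*ux,.013]
env.movel(g+[0,0,.04],.2,rot=q(cy)); print(env.movel(g,.12,stop_force=8)); st("down")
env.grip(0,20); print(opd(4)); avg(4)
E
```

```text
False
down t24.8 tcp [ 0.4708 -0.2734  0.013 ] F [ 0.3 -0.4  0.2] M [ 0.03  0.02 -0.02] open 0.0718 pad 0.0
43.57±0.13 yaw -5.50 t25.3
avg tcp [ 0.4716  -0.27359  0.01378] sd [0.e+00 1.e-05 2.e-05] F [-0.52  0.29  6.42] t25.4
```

```bash
python3 - <<'E'
from h import *
cy=-5.5; ux=np.array([np.cos(np.radians(cy)),np.sin(np.radians(cy))])
c=np.r_[np.array([.4716,-.2736])+.003*ux,.013]
env.grip(.072,20)
env.movel(c+[0,0,.001],.2,rot=q(cy+90)); env.movel(c-[0,0,.001],.05,stop_force=8); avg(4)
env.grip(0,60); print(opd(4)); avg(4)
env.movel(c+[0,0,.012],.1); avg(3)
im=optics.camera("scene"); t=optics.camera("top")
cv2.imwrite("pics/g3.png",np.hstack([crop(im,330,280,80,120,5),crop(t,385,230,80,120,5)]))
E
```

```text
avg tcp [ 0.47451 -0.27379  0.01185] sd [1.e-05 2.e-05 1.e-05] F [-0.01  0.35 -0.11] t27.8
38.84±0.30 yaw 84.49 t28.3
avg tcp [ 0.47473 -0.274    0.01231] sd [1.e-05 1.e-05 1.e-05] F [-0.9   0.5   5.49] t28.4
avg tcp [ 0.47473 -0.27384  0.02506] sd [5.e-05 5.e-05 8.e-05] F [ 0.35  0.49 -1.76] t28.7
```

View pics/g3.png

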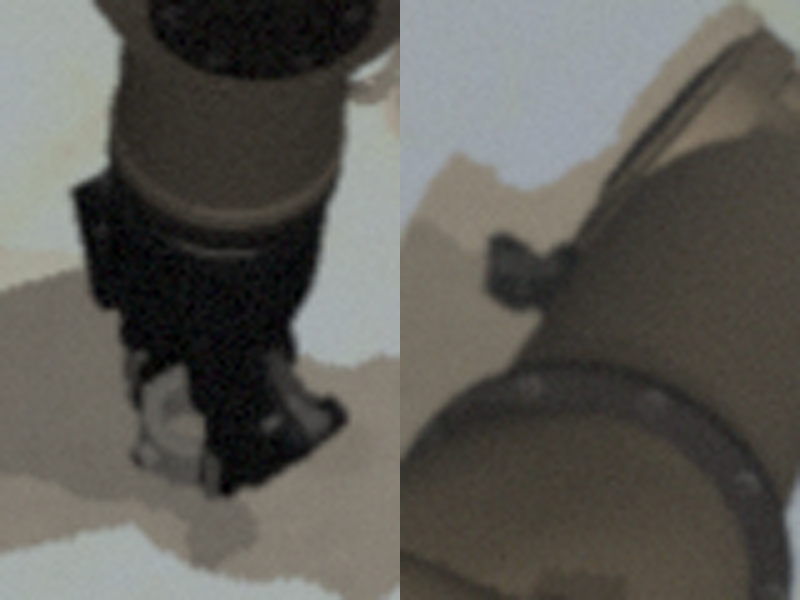

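The collar is held between the pads (scene crop about (180,430)), off the table, with the boss facing front. Moving it over the shaft now.

```bash
python3 - <<'E'
from h import *
env.grip(0,80)
p=np.r_[.4746,-.2739,.20]; env.movel(p,.3)
S=np.array([.5402,.1167])
env.reach(np.r_[S,.185],q(YAW+90)); avg(4)
print(env.movel(np.r_[S,.150],.06,stop_force=5)); avg(4); print(opd(2)); print(env.get_torque().round(2))
E
```

```text
avg tcp [0.54051 0.11461 0.18499] sd [2.e-05 3.e-05 3.e-05] F [ 0.3   0.06 -1.74] t31.3
False
avg tcp [0.54045 0.11676 0.15021] sd [4.e-05 1.e-05 7.e-05] F [-0.56 -0.04 -1.51] t32.1
38.17±0.14 yaw 99.70 t32.2
[-0.   -0.04  0.01]
```

```bash
python3 - <<'E'
from h import *
S=np.array([.5402,.1167])
print(env.movel(np.r_[S,.1223],.03,stop_force=6)); avg(4); print(env.get_torque().round(2)); print(opd(2))
im=optics.camera("scene"); t=optics.camera("top")
cv2.imwrite("pics/g4.png",cv2.convertScaleAbs(np.hstack([crop(im,230,160,80,120,5),crop(t,215,200,80,120,5)]),alpha=1.5))
E
```

```text
False
avg tcp [0.54038 0.11673 0.12251] sd [0.e+00 1.e-05 1.e-05] F [ 0.21  0.09 -1.16] t33.3
[-0.01  0.02  0.04]
38.34±0.08 yaw 99.70 t33.4
```

View pics/g4.png

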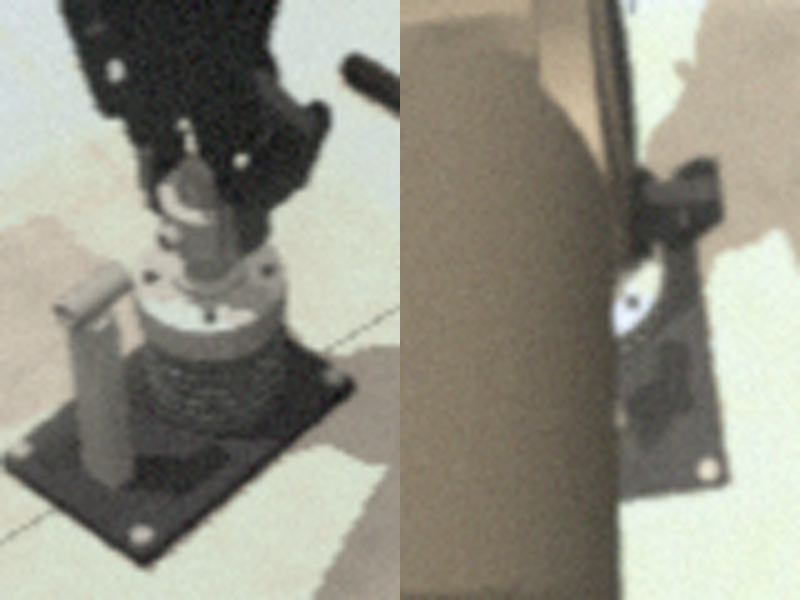

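The collar is around the shaft with the boss at scene crop (168,237), on the guide side, and the lateral forces are near zero. I'll compare that with the predicted pixels.

```bash
python3 - <<'E'
from h import *
S=np.array([.5402,.1167]); u=np.array([np.cos(np.radians(YAW)),np.sin(np.radians(YAW))])
for n,r,z in(("boss",25.5,.122),("near",50,.122),("far",84,.122),("shaft top",0,.150),("collar top ctr",0,.134)):
    print(n,((proj("scene",np.r_[S-u*r/1e3,z])[0]-[230,160]+.5)*5-.5).round(1))
im=cv2.imread("pics/g4.png")[:,:400]
cv2.imwrite("pics/g5.png",cv2.resize(im[120:340,40:290],None,fx=2.6,fy=2.6,interpolation=cv2.INTER_CUBIC))
E
```

```text
boss [163.8 242.1]
near [123.4 273. ]
far [ 66. 317.]
shaft top [201.5 163.4]
collar top ctr [203.6 190.5]
```

View pics/g5.png

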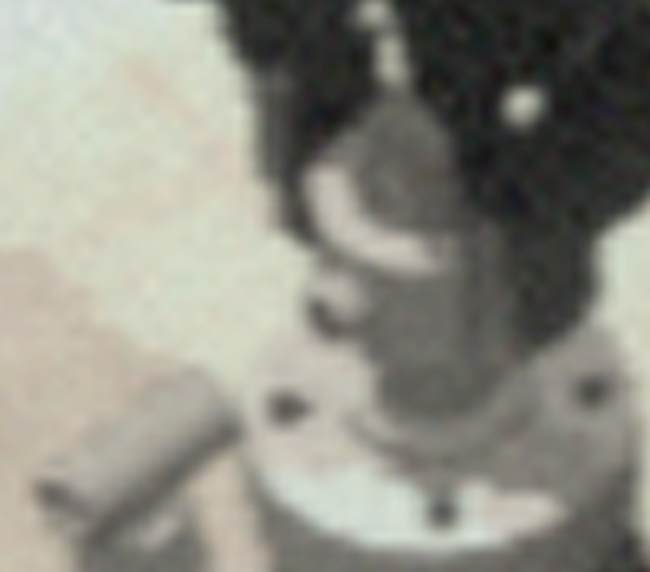

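The boss end measures about (165,241) against a predicted (163.8,242.1), in line with the tube axis. So height and heading are right to within about 1 mm.

```bash
python3 - <<'E'
from h import *
st("final"); print(env.job_done())
E
```

```text
final t33.5 tcp [0.5403 0.1167 0.1225] F [ 0.5 -0.3 -1.1] M [-0.05 -0.01 -0.01] open 0.0383 pad 85.5
the job is handed in; nothing more can be done
None
```

I handed the job in at 33.5 s: the shaft's flat faces the guide to within about 1°, and the larger collar is still gripped on the shaft at bore height, level, with its boss pointing at the guide.

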